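Nest the third clay channel upside down over the pair

ROBOT

A 7-joint arm with a two-finger parallel gripper is mounted at the origin on the work surface. World frame = base frame: x ahead of the robot, y to its left, z up, the work surface at z = 0. Lengths are in m, angles in rad, forces in N, time in s.
With the tool pointing down it reaches from about 0.425 to 0.925 m from the base axis. Payload 6.8 kg.
Tool frame: the origin (TCP) lies at the very end of the fingers, on their centre line; the grasp point (between the pads) lies bot.tcp_to_grasp behind it (bot.tcp_to_grasp is the distance from the TCP to the grasp point, in m); z points along the fingers, y is the line along which they close (so a half turn about z gives the same grasp; the last joint's range is limited). The gripper opens to 85 mm and grips with 20 to 120 N. Pads are 22 mm wide; open, the fingers measure 114 mm over their backs; the gripper's body (76 mm by 85 mm) begins 54 mm behind the grasp point. The pads swing forward as they close: fully open they stand 13 mm farther back than shut.
Start: joints at [-1.212, 0.477, 0.022, 1.555, -0.011, 1.109, -0.083], TCP at [0.304, 0.603, 0.231] pointing down, gripper open.
Joint ranges: [-2.96, 2.96], [-0.34, 2.1], [-1.41, 1.46], [0.24, 2.44], [-1.37, 4.51], [0.17, 1.92], [-2.96, 2.96]. Speed limits (rad/s): [2.39, 2.39, 3.14, 3.14, 3.14, 3.14, 3.14].

INTERFACE

Orientations are given as a unit quaternion [w, x, y, z].
In Python, from station import bot gives the robot as it stands.
- The arm moves only by the tool servo_tool, never from a script. Its argument "motion" is a list that holds one entry, the list of rows, each a list of 7 numbers: the shift along the tool's x, y, z in m, then the turn, a rotation vector about the tool's x, y, z in units of 5 degrees (1.0 is 5 degrees), then the opening, from 0 (shut) to 1 (fully open). A call has 1 to 20 rows; each row is the pose to reach, as a shift and turn from the pose commanded when the call began, along the tool's axes at that moment; what a row does not reach only later rows make up. A row lasts 1/12 s, in which the tool goes at most 41.7 mm and 7.16 degrees, less where a joint would pass 70% of its speed; a pose out of reach is approached as far as the arm can. A call with a gripper value outside its range is refused whole. The fingers move at their own pace and stop on an object; "grip_force" is the grip in N (left out, the last holds). Time passes only in rows, so rows that repeat a pose let the fingers close. It gives the time, the measured TCP pose, the force, the opening and the grip force at its end, in the units of the state.
- bot.get_obs(): the state, without advancing time (a new reading comes with each control period).
- bot.read_camera(name): name is "scene" or "top" or "wrist"; returns a dict with "img" (384x512x3 uint8, red, green, blue), "K" (3x3 intrinsics, pixels), "pose" (4x4, takes a point from camera to world coordinates). Camera axes: x right, y down, z forward; pixel columns grow to the right and rows downward; lengths in m; the calibration is good to about 2 mm. A picture is of the moment at which its call begins. There is no depth.
- bot.hand_in(): hands the job in; it is judged then, once.
The state is a dict: "t": time; "q": joint angles; "joint_vel": joint speeds; "joint_torque": joint torques, N m; "eef_pos": TCP position; "tool_rot": TCP orientation; "contact_force": force on the tool from outside, world axes, zero at the start; "torque": the same for the moment, N m; "gripper_width": opening from 0.0 (shut) to 1.0 (fully open); "grasp_force": force on a finger pad.
Only numpy, scipy, OpenCV 4.12 (cv2) and the standard library are available. Lean on these libraries where they do the work, as an engineer would, in place of code of your own. Each camera call takes 0.05 s, during which the arm holds its last target. There are 200 camera calls.

TASK

Two clay channels lie side by side, open side up, in the grey tray. Take the loose channel of the same length and width, which lies open side down on the table among shorter and narrower ones, and nest it, still open side down, over the pair so that one of its legs stands in each trough, fully down, parallel to the pair and with the ends about level. Set it down rather than dropping it, and leave the pair where it lies.

Things in the scene. Friction and masses are not known exactly. Their poses are not given: they have to be found in the camera images.
- channel_left: Terracotta U-channel, 160 mm long, 64 wide, 45 high, walls 5 thick, 0.22 kg, loose, open side up: trough 54 mm wide between two upright legs. Left one of the pair (its twin is on its -y side, parallel, gap 5 to 13 mm). The pair lies on the 6 mm floor of a low grey tray, 250 x 220 mm, rim 16 mm high. Origin: centre of the web's underside; x along it, y across, z up.
- channel_right: Terracotta U-channel, 160 mm long, 64 wide, 45 high, walls 5 thick, 0.22 kg, loose, open side up: trough 54 mm wide between two upright legs. Right one of the pair in the tray (its twin is on its +y side, parallel). Origin: centre of the web's underside; x along it, y across, z up. A channel nested over the pair has its origin 5 mm above theirs, midway.
- channel_loose: Same channel, 160 x 64 x 45 mm, walls 5, 0.15-0.3 kg, on the table open side down: a flat rectangle from above (others there: 90 x 64, 160 x 30, an L-angle). Origin: centre of the underside (leg ends), 45 mm below its top; x along it, z up. Grip across the 64 mm at mid-length. Nested, its legs straddle the pair's two inner legs; 28 mm is free for a finger outside each.
There are look-alikes about, which are no part of the job. Leave any purple look-alike of the channel_loose alone.

How it is judged:
By the outcome, as a careful person would: the job done as asked, in the order asked, and still so for the second after the job is handed in, with the robot touching nothing.
It also fails if it takes over 43 s, if anything falls off the work surface, if the arm or the gripper's body presses on something with over 40 N, if the wrist force passes 120 N, or if a joint passes its speed limit or range.

## Working session

There is one attempt and no reset: what is moved stays moved. The work goes in short steps, Python scripts to look and compute and a tool call to move; the robot and the scene stay as the last step left them, time stands still between calls to the robot, and variables do not carry over. Pictures are saved under pics/ and viewed, at most 10 in all, crops included, and the job is handed in when it is done.

Besides the shell and the picture viewer there is one more tool, called after ">>>" by a JSON object that holds its "api" and its "payload", one argument or row to a line. servo_tool: Moves the arm, as the interface text tells. Its arguments: {"type":"object","properties":{"motion":{"type":"array"},"grip_force":{"type":"number"}},"required":["motion"]}

```bash
ls; mkdir -p pics; python3 - <<'E'
from station import bot
import cv2, numpy as np, pickle
o=bot.get_obs(); print(o, bot.tcp_to_grasp)
d={}
for n in ("scene","top","wrist"):
    c=bot.read_camera(n); d[n]=c; print(n,c["K"].tolist(),np.round(c["pose"],3).tolist())
pickle.dump(d,open("c0.pkl","wb"))
cv2.imwrite("pics/top0.png",cv2.resize(d["top"]["img"][...,::-1],(800,600)))
cv2.imwrite("pics/scene0.png",cv2.resize(d["scene"]["img"][...,::-1],(800,600)))
E
```

```text
pics
{'t': 0.0, 'q': array([-1.21211159,  0.47780239,  0.0223368 ,  1.55640617, -0.01149632,
        1.10931908, -0.08312088]), 'joint_vel': array([ 0.00112629, -0.00030133,  0.00148183,  0.00101434, -0.00013717,
        0.00136939, -0.00101646]), 'joint_torque': array([-6.17586047e-04, -5.96454763e+01,  1.60755124e+00, -2.81187558e+01,
        1.24324544e-02,  9.56291333e-03,  5.47572355e-06]), 'eef_pos': array([0.30351404, 0.60226926, 0.23034325]), 'tool_rot': array([-1.42169603e-04,  2.31276502e-01,  9.72887642e-01, -8.92154140e-04]), 'contact_force': array([0.69445703, 0.26960069, 0.82655217]), 'torque': array([-0.01622372,  0.01129093,  0.00210564]), 'grasp_force': 0.0, 'gripper_width': 1.0070655394756385} 0.0187
scene [[351.59975797307146, 0.0, 257.61686866375044], [0.0, 351.59975797307146, 191.0074528814823], [0.0, 0.0, 1.0]] [[0.662, 0.621, -0.42, 0.774], [0.75, -0.54, 0.383, -0.341], [0.011, -0.568, -0.823, 0.688], [0.0, 0.0, 0.0, 1.0]]
top [[355.70090537547696, 0.0, 255.3466085970785], [0.0, 355.70090537547696, 189.3868564765976], [0.0, 0.0, 1.0]] [[0.026, -0.986, 0.164, 0.273], [-1.0, -0.025, 0.011, -0.035], [-0.007, -0.165, -0.986, 1.057], [0.0, 0.0, 0.0, 1.0]]
wrist [[268.3916551923579, 0.0, 256.2929102196485], [0.0, 268.3916551923579, 191.07294972523712], [0.0, 0.0, 1.0]] [[0.449, 0.852, 0.268, 0.235], [0.893, -0.428, -0.136, 0.637], [-0.001, 0.3, -0.954, 0.372], [0.0, 0.0, 0.0, 1.0]]
```

View pics/top0.png

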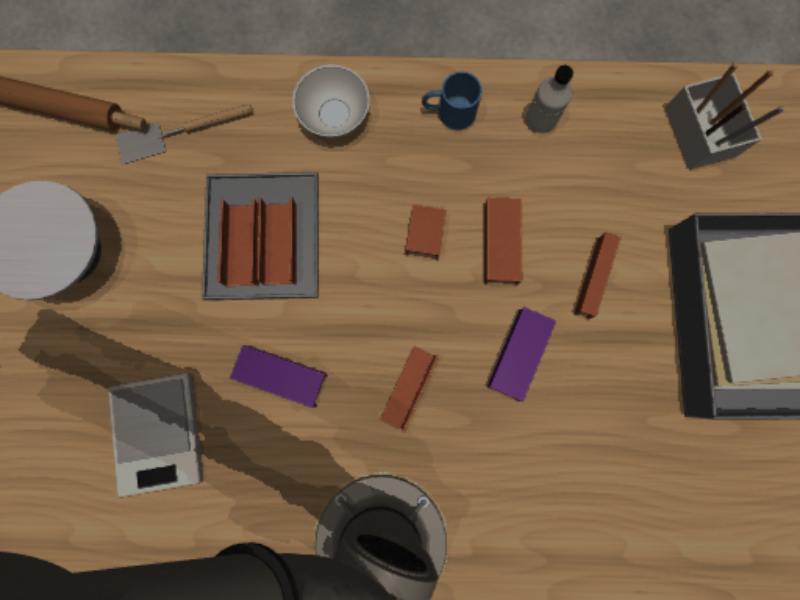

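View pics/scene0.png

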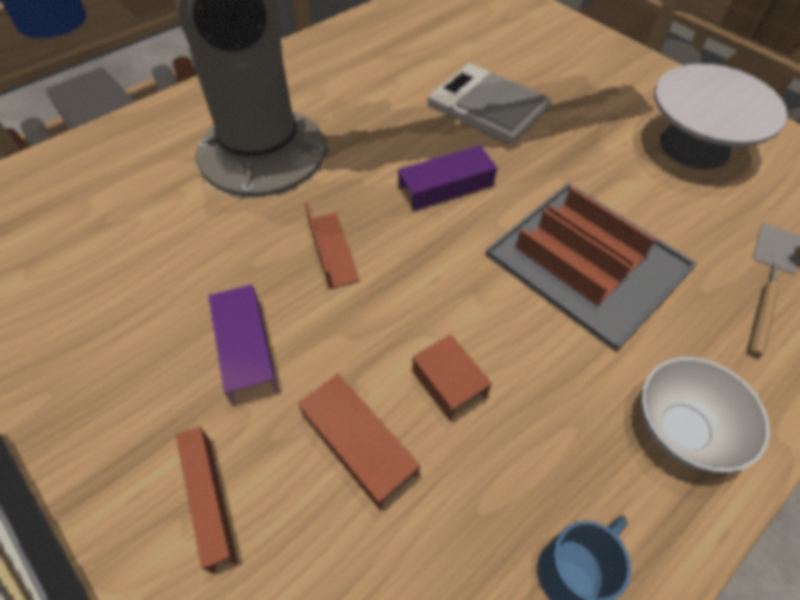

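Candidates in the top view (800x600 px):
- (425,232): 90x64 channel, too short.
- (503,240): 160x64 terracotta channel, fits the description.
- (598,275): 160x30, too narrow.
- (408,388): L-angle.
- (278,375) and (522,353): purple look-alikes, to be left alone.

I choose (503,240). The pair is in the tray at (258,240). In the scene view the chosen channel is at (360,440) and the pair at (583,245).

```bash
cat > h.py <<'E'
import cv2, numpy as np, pickle
def ray(c,uv):
    d=c["pose"][:3,:3]@np.linalg.solve(c["K"],[uv[0],uv[1],1.]); return c["pose"][:3,3],d/np.linalg.norm(d)
def onz(c,uv,z):
    o,d=ray(c,uv); return o+d*(z-o[2])/d[2]
def tri(c1,u1,c2,u2):
    o1,d1=ray(c1,u1);o2,d2=ray(c2,u2)
    s=np.linalg.lstsq(np.c_[d1,-d2],o2-o1,rcond=None)[0]
    a,b=o1+s[0]*d1,o2+s[1]*d2; return (a+b)/2,np.linalg.norm(a-b)
def proj(c,p):
    q=c["K"]@(c["pose"][:3,:3].T@(np.asarray(p)-c["pose"][:3,3])); return q[:2]/q[2]
def red(c,vmin=0):
    h=cv2.cvtColor(c["img"],cv2.COLOR_RGB2HSV)
    return (((h[...,0]<9)|(h[...,0]>174))&(h[...,1]>120)&(h[...,2]>=vmin)).astype(np.uint8)
def quad(m,seed):
    n,l,s,ce=cv2.connectedComponentsWithStats(m,connectivity=4)
    k=l[int(seed[1]),int(seed[0])]; cs,_=cv2.findContours((l==k).astype(np.uint8),cv2.RETR_EXTERNAL,cv2.CHAIN_APPROX_NONE)
    cn=max(cs,key=cv2.contourArea); q=cv2.approxPolyN(cn,4,-1,True)[0] if hasattr(cv2,"approxPolyN") else None
    return k,s[k],ce[k],q
E
python3 - <<'E'
from h import *
d=pickle.load(open("c0.pkl","rb")); T,S=d["top"],d["scene"]
for c,n,seed in ((T,"top",(322,154)),(S,"scene",(230,280))):
    v=cv2.cvtColor(c["img"],cv2.COLOR_RGB2HSV); print(n,v[int(seed[1]),seed[0]])
    m=red(c,v[seed[1],seed[0],2]*0.75); k,s,ce,q=quad(m,seed); print(s,ce,q.tolist())
    d[n+"q"]=q; d[n+"c"]=ce
# match corners using z=.045 plane
P=np.array([onz(T,q,.045) for q in d["topq"]]); Q=np.array([onz(S,q,.045) for q in d["sceneq"]])
for i,p in enumerate(P):
    j=np.argmin(np.linalg.norm(Q-p,axis=1)); x,e=tri(T,d["topq"][i],S,d["sceneq"][j]); print("tri",np.round(x,4),round(e,4),"topplane",np.round(p,4),"scene",np.round(Q[j],4))
print("ctr",tri(T,d["topc"],S,d["scenec"]))
print("sides",np.linalg.norm(P-np.roll(P,1,0),axis=1))
a=T["img"][95:200,110:230][...,::-1]; b=S["img"][110:230,305:450][...,::-1];e=T["img"][110:200,290:360][...,::-1]
cv=np.zeros((600,800,3),np.uint8)
for im,x,y,w,h in ((a,0,0,480,420),(b,480,0,320,265),(e,480,270,250,321)): cv[y:y+h,x:x+w]=cv2.resize(im,(w,h),interpolation=cv2.INTER_CUBIC)
cv2.imwrite("pics/crop1.png",cv)
E
```

```text
top [  8 157 128]Traceback (most recent call last):
  File "<stdin>", line 5, in <module>
  File "h.py", line 18, in quad
    cn=max(cs,key=cv2.contourArea); q=cv2.approxPolyN(cn,4,-1,True)[0] if hasattr(cv2,"approxPolyN") else None
                                      ~~~~~~~~~~~~~~~^^^^^^^^^^^^^^
cv2.error: OpenCV(4.12.0) :-1: error: (-5:Bad argument) in function 'approxPolyN'
> Overload resolution failed:
>  - Argument 'epsilon_percentage' must be float, not bool
>  - Argument 'epsilon_percentage' must be float, not bool
```

```bash
sed -i 's/cv2.approxPolyN(cn,4,-1,True)\[0\] if.*/cv2.approxPolyN(cn,4)[0].astype(float)/; s/\[...,0\]<9/[...,0]<11/' h.py
cat > m1.py <<'E'
from h import *
d=pickle.load(open("c0.pkl","rb")); T,S=d["top"],d["scene"]
for c,n,seed in ((T,"top",(322,154)),(S,"scene",(230,280))):
    v=cv2.cvtColor(c["img"],cv2.COLOR_RGB2HSV); print(n,v[int(seed[1]),seed[0]])
    m=red(c,v[seed[1],seed[0],2]*0.75); k,s,ce,q=quad(m,seed); print(s,ce,q.tolist())
    d[n+"q"]=q; d[n+"c"]=ce
P=np.array([onz(T,q,.045) for q in d["topq"]]); Q=np.array([onz(S,q,.045) for q in d["sceneq"]])
for i,p in enumerate(P):
    j=np.argmin(np.linalg.norm(Q-p,axis=1)); x,e=tri(T,d["topq"][i],S,d["sceneq"][j]); print("tri",np.round(x,4),round(e,4),"topplane",np.round(p,4),"scene",np.round(Q[j],4))
print("ctr",tri(T,d["topc"],S,d["scenec"]))
print("sides",np.linalg.norm(P-np.roll(P,1,0),axis=1),np.linalg.norm(Q-np.roll(Q,1,0),axis=1))
a=T["img"][95:200,110:230][...,::-1]; b=S["img"][110:230,305:450][...,::-1];e=T["img"][110:200,290:360][...,::-1]
cv=np.zeros((600,800,3),np.uint8)
for im,x,y,w,h in ((a,0,0,480,420),(b,480,0,320,265),(e,480,270,250,321)): cv[y:y+h,x:x+w]=cv2.resize(im,(w,h),interpolation=cv2.INTER_CUBIC)
cv2.imwrite("pics/crop1.png",cv)
E
python3 m1.py
```

```text
top [  8 157 128]
[ 312  127   22   53 1143] [322.42257218 152.95975503] [[333.0, 127.0], [333.0, 179.0], [312.0, 179.0], [312.0, 127.0]]
scene [  9 142 158]
[ 192  240   76   80 2654] [229.28070836 279.38922381] [[268.0, 298.0], [242.0, 321.0], [190.0, 258.0], [216.0, 239.0]]
tri [ 0.6363 -0.2489  0.0424] 0.0023 topplane [ 0.6348 -0.2493  0.045 ] scene [ 0.6375 -0.2483  0.045 ]
tri [ 0.4779 -0.248   0.0437] 0.0003 topplane [ 0.4776 -0.2478  0.045 ] scene [ 0.4786 -0.248   0.045 ]
tri [ 0.4774 -0.1857  0.0433] 0.004 topplane [ 0.4761 -0.1871  0.045 ] scene [ 0.4792 -0.1844  0.045 ]
tri [ 0.6358 -0.1864  0.0407] 0.0033 topplane [ 0.6333 -0.1871  0.045 ] scene [ 0.6376 -0.1861  0.045 ]
ctr (array([ 0.55861286, -0.21743503,  0.0349466 ]), np.float64(0.00471979226395435))
sides [0.06220762 0.1571932  0.06068704 0.15721211] [0.15840638 0.06221699 0.15888498 0.06364455]
```

View pics/crop1.png

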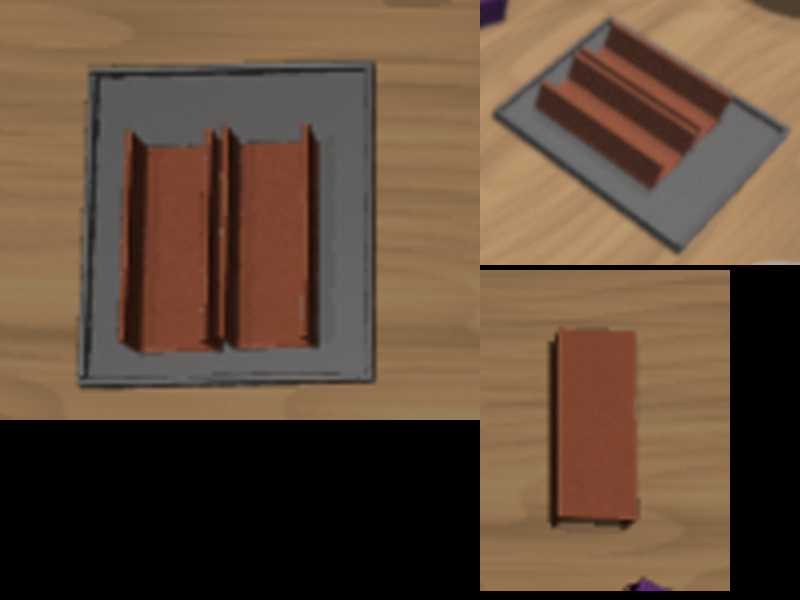

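The crop shows the chosen channel as a plain closed rectangle, corners at top camera px (312–333, 127–179). It measures 158 x 62 mm with its top at 43 mm, so it is the right piece. The pair has its troughs facing up and runs roughly along world x. Next I move over the pair to look with the wrist camera.

>>> {"api": "servo_tool", "payload": {
  "motion": [
    [[-0.19, -0.1, -0.05, 0, 0, -2.7, 1], [-0.38, -0.197, -0.05, 0, 0, -5.35, 1], [-0.38, -0.197, -0.05, 0, 0, -5.35, 1], [-0.38, -0.197, -0.05, 0, 0, -5.35, 1], [-0.38, -0.197, -0.05, 0, 0, -5.35, 1], [-0.38, -0.197, -0.05, 0, 0, -5.35, 1], [-0.38, -0.197, -0.05, 0, 0, -5.35, 1], [-0.38, -0.197, -0.05, 0, 0, -5.35, 1], [-0.38, -0.197, -0.05, 0, 0, -5.35, 1], [-0.38, -0.197, -0.05, 0, 0, -5.35, 1], [-0.38, -0.197, -0.05, 0, 0, -5.35, 1], [-0.38, -0.197, -0.05, 0, 0, -5.35, 1], [-0.38, -0.197, -0.05, 0, 0, -5.35, 1], [-0.38, -0.197, -0.05, 0, 0, -5.35, 1], [-0.38, -0.197, -0.05, 0, 0, -5.35, 1], [-0.38, -0.197, -0.05, 0, 0, -5.35, 1]]
  ]
}}

```text
t: 1.48
eef_pos: [0.5533, 0.2576, 0.281]
tool_rot: [-0.0, -0.002, 1.0, 0.0]
contact_force: [0.1, -0.5, -0.7]
gripper_width: 0.999
grasp_force: 0.0
```

```bash
python3 - <<'E'
from station import bot
from h import *
c=bot.read_camera("wrist"); o=bot.get_obs()
print(o["t"],o["eef_pos"],o["tool_rot"],o["q"])
pickle.dump(c,open("w1.pkl","wb"))
cv2.imwrite("pics/w1.png",cv2.resize(c["img"][...,::-1],(800,600)))
E
```

```text
1.5333 [0.5535394  0.25734038 0.2810918 ] [-2.90419005e-04 -1.31262106e-03  9.99999089e-01  1.18318244e-04] [-0.59152745  0.32877006  0.07029993  1.66239997 -0.02537351  1.15168208
  1.05877668]
```

View pics/w1.png

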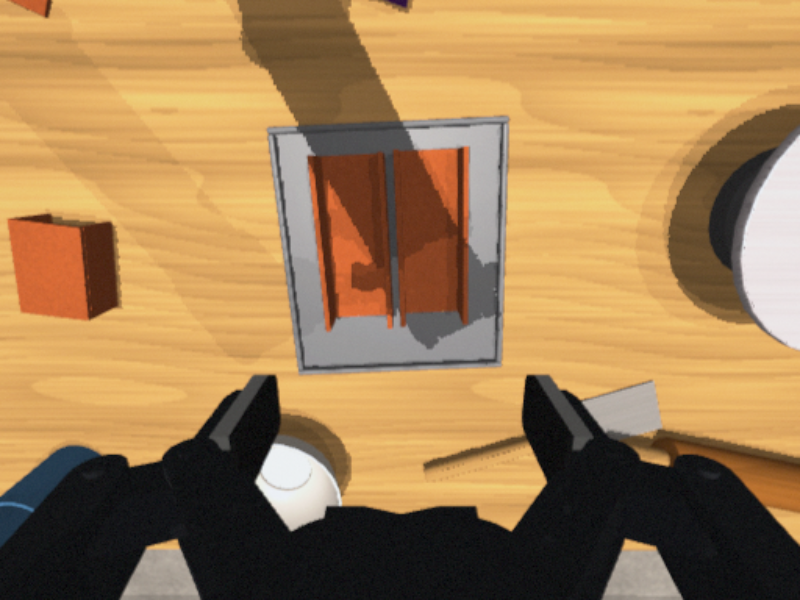

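The wrist view shows the whole pair. In 800-px image coordinates the outer top edges run (308,157)→(327,330) and (468,148)→(467,325), with the gap near x≈392. Image right is +y and image down is +x. I shift sideways for a second wrist view.

>>> {"api": "servo_tool", "payload": {
  "motion": [
    [[0, -0.04, 0, 0, 0, 0, 1], [0, -0.08, 0, 0, 0, 0, 1], [0, -0.1, 0, 0, 0, 0, 1], [0, -0.1, 0, 0, 0, 0, 1], [0, -0.1, 0, 0, 0, 0, 1]]
  ]
}}

```text
t: 1.95
eef_pos: [0.5544, 0.1552, 0.2815]
tool_rot: [0.0, 0.001, 1.0, 0.0]
contact_force: [-0.4, 0.6, -0.1]
gripper_width: 0.998
grasp_force: 0.0
```

```bash
cat > m2.py <<'E'
from station import bot
from h import *
c2=bot.read_camera("wrist"); o=bot.get_obs(); print(o["t"],o["eef_pos"],o["joint_vel"].round(3))
pickle.dump(c2,open("w2.pkl","wb")); c1=pickle.load(open("w1.pkl","rb")); T=pickle.load(open("c0.pkl","rb"))["top"]
Q=[]
for c in (c1,c2,T):
    u=proj(c,[.555,.255,.03]); m=red(c)
    n,l,s,ce=cv2.connectedComponentsWithStats(m); keep=np.zeros_like(m)
    for k in range(1,n):
        if s[k,4]>60 and np.linalg.norm(ce[k]-u)<70: keep|=(l==k).astype(np.uint8)
    h=cv2.convexHull(cv2.findNonZero(keep)); q=cv2.approxPolyN(h,4)[0].astype(float)
    P=np.array([onz(c,x,.051) for x in q]); i=np.argsort(np.round(P[:,0]/.1)*10+P[:,1]) 
    Q.append(q[i]); P=P[i]; print(q[i].round(1).tolist()); print(P[:,:2].round(4).tolist(),"ctr",P.mean(0).round(4),"L,W",[np.linalg.norm(P[a]-P[b]).round(4) for a,b in((0,2),(1,3),(0,1),(2,3))],"yaw",[np.degrees(np.arctan2(*(P[b]-P[a])[1::-1])).round(2) for a,b in((0,2),(1,3))])
for i in range(4):
    for a,b,x,y in ((c1,T,0,2),(c1,c2,0,1)): p,e=tri(a,Q[x][i],b,Q[y][i]); print("tri",p.round(4),round(e,4))
cv2.imwrite("pics/w12.png",np.hstack([cv2.resize(c["img"][80:220,a:a+140][...,::-1],(400,400),interpolation=cv2.INTER_CUBIC) for c,a in((c1,185),(c2,250))]))
E
python3 m2.py
```

```text
2.0 [0.55424287 0.15697395 0.28145146] [-0.018  0.011 -0.024 -0.008 -0.     0.001 -0.001]
[[196.0, 100.0], [299.0, 93.0], [208.0, 211.0], [299.0, 207.0]]
[[0.4681, 0.1783], [0.4589, 0.3131], [0.6245, 0.1862], [0.6177, 0.3213]] ctr [0.5423 0.2497 0.051 ] L,W [np.float64(0.1566), np.float64(0.1589), np.float64(0.1351), np.float64(0.1352)] yaw [np.float64(2.91), np.float64(2.96)]
[[272.0, 99.0], [378.0, 91.0], [275.0, 211.0], [368.0, 205.0]]
[[0.4679, 0.176], [0.4581, 0.314], [0.6258, 0.1832], [0.6164, 0.3207]] ctr [0.5421 0.2485 0.051 ] L,W [np.float64(0.1581), np.float64(0.1585), np.float64(0.1383), np.float64(0.1378)] yaw [np.float64(2.59), np.float64(2.41)]
[[188.0, 181.0], [139.0, 183.0], [188.0, 126.0], [141.0, 128.0]]
[[0.4601, 0.1705], [0.4508, 0.3115], [0.6255, 0.18], [0.616, 0.3188]] ctr [0.5381 0.2452 0.051 ] L,W [np.float64(0.1657), np.float64(0.1654), np.float64(0.1413), np.float64(0.1391)] yaw [np.float64(3.29), np.float64(2.54)]
tri [0.466  0.1743 0.0284] 0.0037
tri [0.4678 0.1765 0.0427] 0.0003
tri [0.4564 0.3184 0.0262] 0.0041
tri [0.4587 0.3126 0.0543] 0.0008
tri [0.6308 0.1833 0.0355] 0.0003
tri [0.6297 0.184  0.0396] 0.0012
tri [0.6207 0.3229 0.0402] 0.002
tri [0.6177 0.3216 0.0492] 0.0012
```

View pics/w12.png

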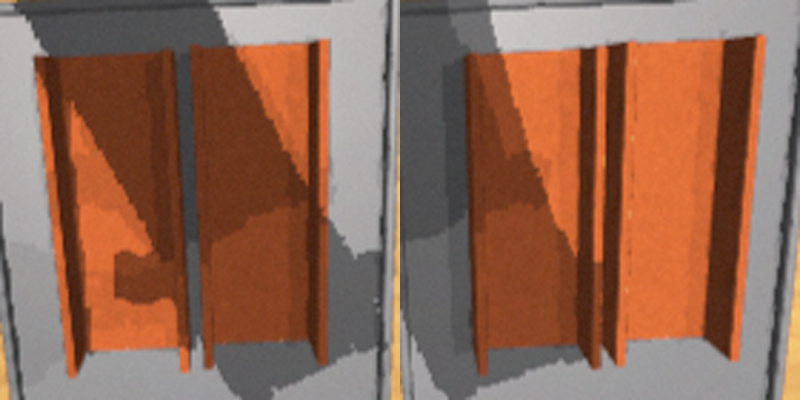

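The two wrist views agree: pair centre about (0.543, 0.249), rim height about 0.047 (0.051 expected), yaw about 2.7°. The gap is about 8–10 mm. Next I go to the loose channel, with a stop on the way for two views.

>>> {"api": "servo_tool", "payload": {
  "motion": [
    [[0, -0.15, 0, 0, 0, 0, 1], [0, -0.3, 0, 0, 0, 0, 1], [0, -0.3, 0, 0, 0, 0, 1], [0, -0.3, 0, 0, 0, 0, 1], [0, -0.3, 0, 0, 0, 0, 1], [0, -0.3, 0, 0, 0, 0, 1], [0, -0.3, 0, 0, 0, 0, 1], [0, -0.3, 0, 0, 0, 0, 1], [0, -0.3, 0, 0, 0, 0, 1], [0, -0.3, 0, 0, 0, 0, 1], [0, -0.3, 0, 0, 0, 0, 1]]
  ]
}}

```text
t: 2.92
eef_pos: [0.5553, -0.1411, 0.281]
tool_rot: [-0.0, -0.002, 1.0, 0.001]
contact_force: [0.7, 1.3, 0.3]
gripper_width: 1.003
grasp_force: 0.0
```

```bash
python3 -c "
from station import bot
import pickle
c=bot.read_camera('wrist');print(bot.get_obs()['eef_pos']);pickle.dump(c,open('w3.pkl','wb'))"
```

```text
[ 0.55519646 -0.14108971  0.28108381]
```

>>> {"api": "servo_tool", "payload": {
  "motion": [
    [[0, -0.04, 0.03, 0, 0, 0, 1], [-0.003, -0.075, 0.06, 0, 0, 0, 1], [-0.003, -0.075, 0.08, 0, 0, 0, 1], [-0.003, -0.075, 0.08, 0, 0, 0, 1], [-0.003, -0.075, 0.08, 0, 0, 0, 1], [-0.003, -0.075, 0.08, 0, 0, 0, 1]]
  ]
}}

```text
t: 3.47
eef_pos: [0.5588, -0.2169, 0.2022]
tool_rot: [0.001, -0.002, 1.0, 0.0]
contact_force: [-0.1, 0.1, 0.3]
gripper_width: 1.001
grasp_force: 0.0
```

```bash
cat > m3.py <<'E'
from station import bot
from h import *
c2=bot.read_camera("wrist"); o=bot.get_obs(); print(o["t"],o["eef_pos"],o["tool_rot"],o["q"].round(2))
pickle.dump(c2,open("w4.pkl","wb")); c1=pickle.load(open("w3.pkl","rb"))
Q=[]; out=[]
for c in (c1,c2):
    u=proj(c,[.557,-.217,.045]); h=cv2.cvtColor(c["img"],cv2.COLOR_RGB2HSV); v=h[int(u[1]),int(u[0])]
    k,s,ce,q=quad(red(c,v[2]*.8),u)
    P=np.array([onz(c,x,.045) for x in q]); i=np.argsort(np.round(P[:,0]/.1)*10+P[:,1]); P=P[i]; q=q[i]; Q.append(q)
    print(v,q.tolist(),P[:,:2].round(4).tolist(),"ctr",P.mean(0).round(4),"LW",[np.linalg.norm(P[a]-P[b]).round(4) for a,b in((0,2),(1,3),(0,1),(2,3))],"yaw",[np.degrees(np.arctan2(*(P[b]-P[a])[1::-1])).round(2) for a,b in((0,2),(1,3))])
    im=c["img"][...,::-1].copy(); cv2.polylines(im,[q[[0,1,3,2]].astype(int)],True,(255,255,0),1); out.append(cv2.resize(im,(400,300)))
for i in range(4): p,e=tri(c1,Q[0][i],c2,Q[1][i]); print("tri",p.round(4),round(e,4))
cv2.imwrite("pics/w34.png",np.hstack(out))
E
python3 m3.py
```

```text
3.5167 [ 0.55913145 -0.21705631  0.20283644] [ 1.26868059e-03 -1.66745359e-03  9.99997776e-01  2.39954356e-04] [ 0.05  0.39  0.29  1.79 -0.13  0.98  1.96]
[  9 192 213] [[177.0, 105.0], [224.0, 105.0], [186.0, 213.0], [228.0, 215.0]] [[0.4766, -0.2474], [0.4763, -0.1844], [0.6324, -0.2468], [0.6354, -0.1833]] ctr [ 0.5552 -0.2155  0.045 ] LW [np.float64(0.1558), np.float64(0.1591), np.float64(0.063), np.float64(0.0636)] yaw [np.float64(0.23), np.float64(0.41)]
[  9 184 111] [[227.0, 101.0], [287.0, 101.0], [231.0, 235.0], [282.0, 235.0]] [[0.4764, -0.248], [0.4761, -0.1846], [0.633, -0.2476], [0.6328, -0.1847]] ctr [ 0.5546 -0.2162  0.045 ] LW [np.float64(0.1566), np.float64(0.1567), np.float64(0.0634), np.float64(0.0629)] yaw [np.float64(0.15), np.float64(-0.04)]
tri [ 0.4765 -0.2484  0.0416] 0.0003
tri [ 0.4762 -0.1845  0.0441] 0.0002
tri [ 0.6337 -0.2476  0.0428] 0.0008
tri [ 0.6384 -0.184   0.0356] 0.0017
```

View pics/w34.png

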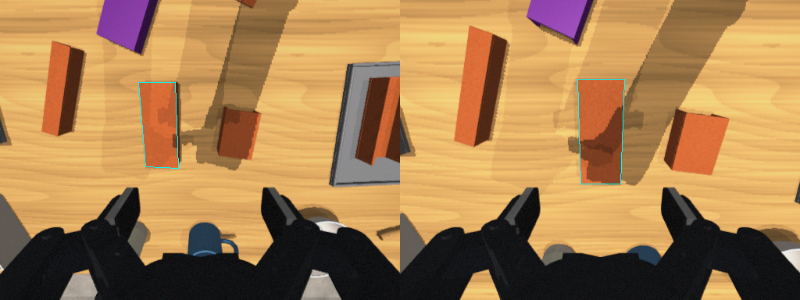

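The outline (cyan) fits the loose channel's top: corners (227,101)–(282,235) in the camera image, centre (0.556, -0.216), yaw ≈ 0.1°, top ≈ 0.043. Now I descend and grip it.

>>> {"api": "servo_tool", "payload": {
  "motion": [
    [[0.003, 0.001, 0.04, 0, 0, 0, 1], [0.003, 0.001, 0.08, 0, 0, 0, 1], [0.003, 0.001, 0.12, 0, 0, 0, 1], [0.003, 0.001, 0.145, 0, 0, 0, 1], [0.003, 0.001, 0.165, 0, 0, 0, 1], [0.003, 0.001, 0.18, 0, 0, 0, 1], [0.003, 0.001, 0.19, 0, 0, 0, 1], [0.003, 0.001, 0.195, 0, 0, 0, 1], [0.003, 0.001, 0.195, 0, 0, 0, 1], [0.003, 0.001, 0.195, 0, 0, 0, 0.5], [0.003, 0.001, 0.195, 0, 0, 0, 0.3], [0.003, 0.001, 0.195, 0, 0, 0, 0.3], [0.003, 0.001, 0.195, 0, 0, 0, 0.3], [0.003, 0.001, 0.195, 0, 0, 0, 0.3], [0.003, 0.001, 0.195, 0, 0, 0, 0.3], [0.003, 0.001, 0.195, 0, 0, 0, 0.3]]
  ],
  "grip_force": 45
}}

```text
t: 4.85
eef_pos: [0.5557, -0.2182, 0.0078]
tool_rot: [0.001, -0.0, 1.0, -0.0]
contact_force: [-0.4, 1.6, 6.9]
gripper_width: 0.742
grasp_force: 51.1
```

>>> {"api": "servo_tool", "payload": {
  "motion": [
    [[0, 0, -0.005, 0, 0, 0, 0.3], [0, 0, -0.02, 0, 0, 0, 0.3], [0, 0, -0.05, 0, 0, 0, 0.3], [0, 0, -0.09, 0, 0, 0, 0.3], [0, 0, -0.13, 0, 0, 0, 0.3], [0, 0, -0.15, 0, 0, 0, 0.3], [0, 0, -0.15, 0, 0, 0, 0.3], [0, 0, -0.15, 0, 0, 0, 0.3]]
  ]
}}

```text
t: 5.52
eef_pos: [0.5549, -0.2183, 0.1576]
tool_rot: [0.001, 0.0, 1.0, -0.0]
contact_force: [-0.3, 0.3, -2.3]
gripper_width: 0.744
grasp_force: 50.7
```

```bash
python3 - <<'E'
from station import bot
from h import *
o=bot.get_obs(); print({k:np.round(o[k],4).tolist() for k in("t","eef_pos","tool_rot","contact_force","gripper_width","grasp_force")})
w=bot.read_camera("wrist"); s=bot.read_camera("scene"); pickle.dump((w,s),open("w5.pkl","wb"))
cv2.imwrite("pics/w5.png",np.hstack([cv2.resize(c["img"][...,::-1],(400,300)) for c in (w,s)]))
E
```

```text
{'t': 5.5167, 'eef_pos': [0.5549, -0.2183, 0.1576], 'tool_rot': [0.0013, 0.0, 1.0, -0.0002], 'contact_force': [-0.2639, 0.2581, -2.2507], 'gripper_width': 0.7437, 'grasp_force': 50.7029}
```

View pics/w5.png

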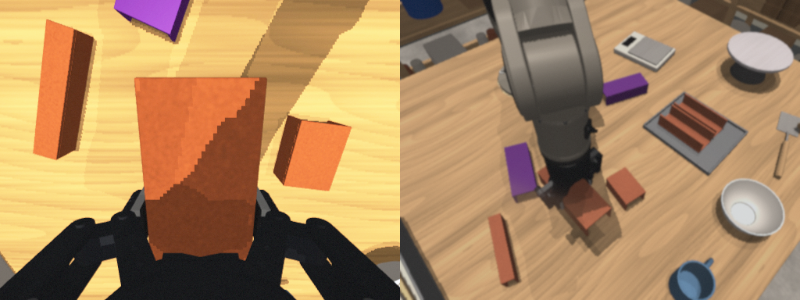

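```bash
python3 - <<'E'
from h import *
w,s=pickle.load(open("w5.pkl","rb"))
print(proj(w,[.4757,-.2503,.1948]),proj(w,[.4757,-.1863,.1948]))
m=red(w,60); k,st,ce,q=quad(m,(256,150)); print(st,q.tolist())
for r in (101,102,105,110): 
    x=np.flatnonzero(m[r,150:360])+150; print(r,x.min() if len(x) else None,x.max() if len(x) else None)
E
```

```text
[170.25984729 101.01758904] [343.35337533 101.18452673]
[  172    99   169   235 33065] [[321.0, 333.0], [192.0, 333.0], [172.0, 100.0], [341.0, 99.0]]
101 172 340
102 172 340
105 173 340
110 173 340
```

The held channel sits level and centred, and its edge is within 1–2 px of prediction. Now I carry it over the pair.

>>> {"api": "servo_tool", "payload": {
  "motion": [
    [[0, 0.03, 0, 0, 0, 0, 0.3], [0.006, 0.065, 0, 0, 0, -0.1, 0.3], [0.012, 0.1, 0, 0, 0, -0.2, 0.3], [0.012, 0.135, 0, 0, 0, -0.3, 0.3], [0.012, 0.17, 0, 0, 0, -0.4, 0.3], [0.012, 0.205, 0, 0, 0, -0.54, 0.3], [0.012, 0.24, 0, 0, 0, -0.54, 0.3], [0.012, 0.275, 0, 0, 0, -0.54, 0.3], [0.012, 0.31, 0, 0, 0, -0.54, 0.3], [0.012, 0.345, 0, 0, 0, -0.54, 0.3], [0.012, 0.38, 0, 0, 0, -0.54, 0.3], [0.012, 0.41, 0, 0, 0, -0.54, 0.3], [0.012, 0.435, 0, 0, 0, -0.54, 0.3], [0.012, 0.455, 0.02, 0, 0, -0.54, 0.3], [0.012, 0.467, 0.04, 0, 0, -0.54, 0.3], [0.012, 0.467, 0.05, 0, 0, -0.54, 0.3], [0.012, 0.467, 0.05, 0, 0, -0.54, 0.3], [0.012, 0.467, 0.05, 0, 0, -0.54, 0.3]]
  ]
}}

```text
t: 7.12
eef_pos: [0.5417, 0.2467, 0.1048]
tool_rot: [-0.002, -0.023, 1.0, -0.001]
contact_force: [0.2, -0.4, -1.8]
gripper_width: 0.742
grasp_force: 50.6
```

```bash
python3 - <<'E'
from station import bot
from h import *
o=bot.get_obs(); print({k:np.round(o[k],4).tolist() for k in("t","eef_pos","tool_rot","contact_force","gripper_width","grasp_force")})
w=bot.read_camera("wrist"); s=bot.read_camera("scene"); pickle.dump((w,s),open("w6.pkl","wb"))
cv2.imwrite("pics/w6.png",np.hstack([cv2.resize(w["img"][...,::-1],(400,300)),cv2.resize(s["img"][75:255,260:500][...,::-1],(400,300))]))
E
```

```text
{'t': 7.1167, 'eef_pos': [0.5417, 0.2467, 0.1048], 'tool_rot': [-0.0015, -0.0229, 0.9997, -0.0014], 'contact_force': [0.2279, -0.4263, -1.8128], 'gripper_width': 0.7415, 'grasp_force': 50.6073}
```

View pics/w6.png

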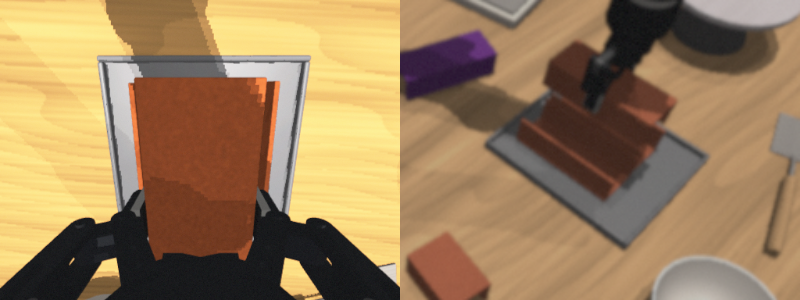

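```bash
python3 - <<'E'
from h import *
w,s=pickle.load(open("w6.pkl","rb")); m=red(w,40)
print(proj(w,[.4678,.1765,.051]),proj(w,[.4585,.313,.051]))
R=[]
for r in range(112,200,8):
    x=np.flatnonzero(m[r]); x=x[(x>150)&(x<380)]; a,b=onz(w,(x.min()-.5,r),.051),onz(w,(x.max()+.5,r),.051); R.append((r,x.min(),x.max(),*a[:2].round(4),*b[:2].round(4))); print(*R[-1])
col=m[:,352]; y=np.flatnonzero(col); print("right leg top row",y.min(), onz(w,(352,y.min()),.051)); y=np.flatnonzero(m[:,168]); print(y.min(),onz(w,(168,y.min()),.051))
E
```

```text
[160.90750385 106.94670127] [357.57232642 102.56312557]
112 165 357 0.4711 0.1788 0.4647 0.3139
120 166 356 0.4765 0.1792 0.4702 0.3141
128 167 355 0.482 0.1796 0.4757 0.3143
136 167 354 0.4876 0.1793 0.4813 0.3144
144 169 353 0.4933 0.1805 0.487 0.3146
152 169 347 0.4992 0.1802 0.493 0.3111
160 170 347 0.5051 0.1806 0.4989 0.312
168 171 351 0.5111 0.1811 0.5047 0.3158
176 171 350 0.5172 0.1808 0.5108 0.316
184 172 349 0.5235 0.1813 0.5171 0.3162
192 173 348 0.5298 0.1817 0.5234 0.3164
right leg top row 104 [0.45962289 0.30928686 0.051     ]
107 [0.46760388 0.18144377 0.051     ]
```

The pair's outer edges at the current view give a centreline of y ≈ 0.2495 and yaw ≈ 2.5°, so I correct by 3 mm in y and 1 mm in x. Then I lower slowly.

>>> {"api": "servo_tool", "payload": {
  "motion": [
    [[-0.001, 0.003, 0.005, 0, 0, 0, 0.3], [-0.001, 0.003, 0.01, 0, 0, 0, 0.3], [-0.001, 0.003, 0.02, 0, 0, 0, 0.3], [-0.001, 0.003, 0.03, 0, 0, 0, 0.3], [-0.001, 0.003, 0.04, 0, 0, 0, 0.3], [-0.001, 0.003, 0.05, 0, 0, 0, 0.3], [-0.001, 0.003, 0.06, 0, 0, 0, 0.3], [-0.001, 0.003, 0.068, 0, 0, 0, 0.3], [-0.001, 0.003, 0.075, 0, 0, 0, 0.3], [-0.001, 0.003, 0.079, 0, 0, 0, 0.3], [-0.001, 0.003, 0.082, 0, 0, 0, 0.3], [-0.001, 0.003, 0.083, 0, 0, 0, 0.3], [-0.001, 0.003, 0.083, 0, 0, 0, 0.3]]
  ]
}}

```text
t: 8.3
eef_pos: [0.5434, 0.252, 0.0233]
tool_rot: [0.0, -0.024, 1.0, 0.0]
contact_force: [0.0, -0.2, -2.4]
gripper_width: 0.746
grasp_force: 50.7
```

>>> {"api": "servo_tool", "payload": {
  "motion": [
    [[0, -0.002, 0.001, 0, 0, 0, 0.3], [0, -0.002, 0.002, 0, 0, 0, 0.3], [0, -0.002, 0.003, 0, 0, 0, 0.3], [0, -0.002, 0.0035, 0, 0, 0, 0.3], [0, -0.002, 0.004, 0, 0, 0, 0.3], [0, -0.002, 0.0045, 0, 0, 0, 0.3], [0, -0.002, 0.0045, 0, 0, 0, 0.3]]
  ]
}}

```text
t: 8.88
eef_pos: [0.5435, 0.25, 0.019]
tool_rot: [0.0, -0.024, 1.0, 0.0]
contact_force: [-0.7, -0.2, -0.7]
gripper_width: 0.74
grasp_force: 51.1
```

>>> {"api": "servo_tool", "payload": {
  "motion": [
    [[0, 0, 0.0005, 0, 0, 0, 0.3], [0, 0, 0.001, 0, 0, 0, 0.3], [0, 0, 0.001, 0, 0, 0, 0.3]]
  ]
}}

```text
t: 9.13
eef_pos: [0.5435, 0.25, 0.0188]
tool_rot: [0.0, -0.024, 1.0, 0.0]
contact_force: [-2.7, -1.4, 8.3]
gripper_width: 0.74
grasp_force: 52.0
```

It made contact at exactly the predicted height (0.0188). I open partly and back out straight up.

>>> {"api": "servo_tool", "payload": {
  "motion": [
    [[0, 0, -0.0005, 0, 0, 0, 0.8], [0, 0, -0.0005, 0, 0, 0, 0.88], [0, 0, -0.0005, 0, 0, 0, 0.88], [0, 0, -0.0005, 0, 0, 0, 0.88], [0, 0, -0.005, 0, 0, 0, 0.88], [0, 0, -0.015, 0, 0, 0, 0.88], [0, 0, -0.035, 0, 0, 0, 0.88], [0, 0, -0.06, 0, 0, 0, 0.88], [0, 0, -0.1, 0, 0, 0, 0.88], [0, 0, -0.14, 0, 0, 0, 1], [0, 0, -0.18, 0, 0, 0, 1], [0, 0, -0.22, 0, 0, 0, 1], [0, 0, -0.25, 0, 0, 0, 1], [0, 0, -0.25, 0, 0, 0, 1], [0, 0, -0.25, 0, 0, 0, 1]]
  ]
}}

```text
t: 10.38
eef_pos: [0.5444, 0.2503, 0.271]
tool_rot: [0.002, -0.024, 1.0, 0.001]
contact_force: [-0.3, 0.6, -0.7]
gripper_width: 1.003
grasp_force: 0.0
```

```bash
python3 - <<'E'
from station import bot
from h import *
o=bot.get_obs(); print(o["t"],o["eef_pos"],o["contact_force"])
w=bot.read_camera("wrist"); s=bot.read_camera("scene"); 
u=proj(w,[.543,.2495,.056]); a,b=int(u[0])-75,int(u[1])-90
a=max(a,0);b=max(b,0)
cv2.imwrite("pics/w7.png",np.hstack([cv2.resize(w["img"][b:b+150,a:a+150][...,::-1],(400,400),interpolation=2),cv2.resize(s["img"][100:220,310:450][...,::-1],(400,400),interpolation=2)]))
v=cv2.cvtColor(w["img"],cv2.COLOR_RGB2HSV); m=red(w)
n,l,st,ce=cv2.connectedComponentsWithStats(m); k=l[int(u[1]),int(u[0])]
h=cv2.convexHull(cv2.findNonZero((l==k).astype(np.uint8))); print(cv2.approxPolyN(h,4)[0].tolist())
print("expected top corners",[proj(w,[.543+x*.08-y*.0015,.2495+y*.032+x*.0037,.056]).round(0).tolist() for x,y in((-1,-1),(-1,1),(1,1),(1,-1))],a,b)
E
```

```text
10.3833 [0.54443376 0.25033842 0.27098329] [-0.33545806  0.64363458 -0.71869621]
[[302, 218], [210, 218], [203, 103], [309, 101]]
expected top corners [[230.0, 102.0], [281.0, 102.0], [277.0, 219.0], [233.0, 219.0]] 180 74
```

View pics/w7.png

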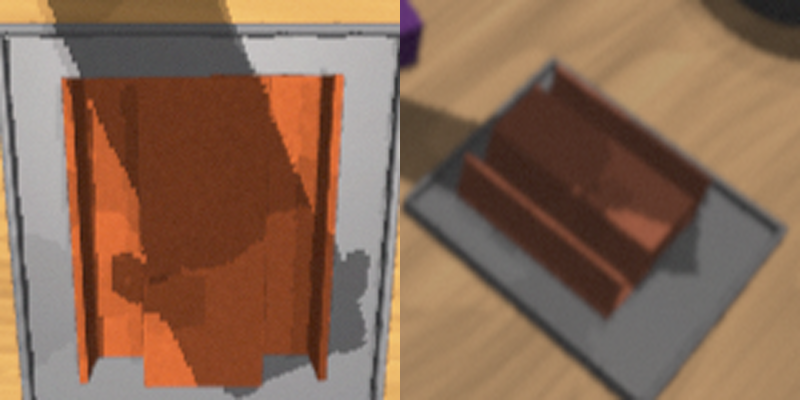

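The loose channel straddles the inner legs, centred and parallel, with the ends level within about 2 mm. The pair's corners are where they should be, and the channel seated at the predicted height.

```bash
python3 -c "
from station import bot
print(bot.hand_in())"
```

```text
the job is handed in; nothing more can be done
None
```

The loose 160 x 64 mm channel is nested open side down over the pair, fully seated, parallel to it and with its ends level within about 2 mm; I handed the job in at about 10.4 s.

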